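# Take the green-capped vial out of the control case

### The job

Swing the lid of the blue control case all the way open so that it stays open by itself, take the green-capped vial out of its hole and stand it upright in the yellow tray. Leave the other two vials in their holes and the lid open.

Things in the scene. Friction and masses are not known exactly. Their poses are not given: they have to be found in the camera images.
- lid (a joint): hinge of the lid: 0 = shut, 2.0 rad = fully open on its stop, leaning back. It moves freely: let go below about 1.2 rad it falls shut, let go beyond about 1.3 rad it falls open by itself and stays. About 1 N at the tab lifts it (lid about 0.15 kg).
- tab (a point): grip point of the orange tab on the front of the blue lid: a bar 28 mm wide (along the hinge), 12 mm thick, 38 mm out from the lid's front face; this point lies on its centre line, 25 mm out. Lid shut, it is 40 mm above the bench, 135 mm before the hinge line and 10 mm above it. Pinched from above across its 28 mm, the tab pivots between the pads as the lid swings. The point turns with the lid.
- lid_hinge (a point): middle of the hinge line, on the rear edge of the fixed case, 30 mm above the bench; the hinge runs along this frame's y, x points to the rear (away from the tab), z up. Its yaw is the yaw of the case, within 17 degrees of squarely facing the robot.
- green_vial_centre (a point): centre (half-way up, 24 mm above its foot) of the brown vial with the green cap: 25 mm in diameter, 48 mm tall, about 40 g, z up. In its hole it stands with its foot 16 mm and its top 64 mm above the bench, so 36 mm of it stand out above the insert.
- red_vial_centre (a point): the same for the vial of the same size with the red cap; it stays in its hole
- blue_vial_centre (a point): the same for the vial of the same size with the blue cap; it stays in its hole
- tray_floor (a point): centre of the upper side of the floor (3 mm above the bench) of the shallow square yellow tray, 110 x 110 mm outside, rim 3 mm thick and 9 mm high; fixed to the bench, to the left of the case
- case: the blue case, fixed; origin at the centre of its underside, x to the rear, z up. 220 mm wide (y), 110 mm deep (x), 72 mm high shut: base 30 mm, hollow lid 42 mm. A black insert in the base, its top 28 mm above the bench, has three holes 28 mm wide and 12 mm deep at x = -10 mm, y = -75, 0 and 75 mm; each holds one vial, in any order.

How it is judged:
By the outcome, as a careful person would: the job done as asked, in the order asked, and still so for the second after the job is handed in, with the robot touching nothing.
It also fails if it takes over 48 s, if anything falls off the work surface, if the arm or the gripper's body presses on something with over 40 N, if the wrist force passes 120 N, or if a joint passes its speed limit or range.

### The arm

A 7-joint arm with a two-finger parallel gripper is mounted at the origin on a cart in front of the work surface, level with it; the furniture and walls round the work are solid. World frame = base frame: x ahead of the robot, y to its left, z up, the work surface at z = 0. Lengths are in m, angles in rad, forces in N, time in s.
With the tool pointing down it reaches from about 0.425 to 0.95 m from the base axis. Payload 16.7 kg.
Tool frame: the origin (TCP) lies between the finger pads; the fingertips stand 25 mm ahead of it and the grasp point (between the pads) lies 6 mm ahead of it (robot.nose_length is the y of the fingertips in the tool frame, in m); y points along the fingers, x is the direction in which the jaws open and shut, and the axes are right-handed (so a half turn about y gives the same grasp; the last joint's range is limited). The gripper opens to 94 mm and grips with 3 to 60 N. Pads are 16 mm wide; open, the fingers measure 119 mm over their backs; the gripper's body (75 mm by 177 mm) begins 78 mm behind the grasp point.
Start: joints at [-1.373, 0.426, 0.074, 1.606, -0.034, 1.111, -0.067], TCP at [0.23, 0.635, 0.23] pointing down, gripper open.
Joint ranges: [-2.85, 2.85], [-0.5, 2.14], [-1.23, 1.37], [0.21, 2.46], [-1.02, 4.16], [0.16, 2.05], [-2.73, 2.73]. Speed limits (rad/s): [1.89, 1.89, 2.39, 2.39, 3.01, 3.01, 3.01].

### API

Orientations are given as a unit quaternion [x, y, z, w].
In Python, from workcell import telemetry, eyes, ticket, robot gives the robot as it stands.
- The arm moves only by the tool servo_tool, never from a script. Its argument "deltas" is a list of rows, each a list of 7 numbers: the shift along the world's x, y, z in units of 0.4 m (1.0 is 0.4 m), then the turn, a rotation vector about the world's x, y, z in units of 90 degrees (1.0 is 90 degrees), then the closure, from 0 (fully open) to 1 (shut). A call has 1 to 10 rows; each row is the pose to reach, as a shift and turn from the pose measured when the call began; what a row does not reach only later rows make up. A row lasts 1/10 s, in which the tool goes at most 50 mm and 8.59 degrees, less where a joint would pass 70% of its speed; a pose out of reach is approached as far as the arm can. A call with a number of a shift or a turn outside -1 to 1 is refused whole. A call with a gripper value outside its range is refused whole. The fingers move at their own pace and stop on an object; "force" is the grip in N (left out, the last holds). Time passes only in rows, so rows that repeat a pose let the fingers close. It gives the time, the measured TCP pose, the force and the opening at its end, in the units of the state.
- telemetry.get_obs(): the state, without advancing time (a new reading comes with each control period).
- eyes.read_camera(name): name is "scene" or "top"; returns (picture, depth): 420x560x3 uint8, red, green, blue; 420x560 float32, m along the optical axis (not along the pixel's ray), 0 where there is no reading.
- eyes.get_calibration(name): a dict with "mtx" (3x3 intrinsics, pixels), "world_from_camera" (4x4, takes a point from camera to world coordinates). Camera axes: x right, y down, z forward; pixel columns grow to the right and rows downward; lengths in m; the calibration is good to about 2 mm. A picture is of the moment at which its call begins. get_calibration takes no time and is no camera call.
- ticket.close_job(): hands the job in, once; it reports no verdict.
Trained networks look in the newest picture that a camera, given by its name, has taken for a name from the list of things; names that differ only in an ending like _2 or _b are one class to them, and where a whole thing is asked for, a point or a joint stands for the part that bears it (a point fixed in the world has none). Each returns a list of dicts, best first, with "conf" (0 to 1); they miss things now and then, are a little off and sometimes report something else, mostly with a low value. They report only what shows in the picture. A call takes as long as a camera call.
- eyes.boxes_of(query, camera): "bbox" ([left, top, right, bottom] in pixels, round what is visible of it).
The state is a dict: "time": time; "joint_pos": joint angles; "joint_vel": joint speeds; "joint_efforts": joint torques, N m; "eef_pos": TCP position; "tcp_rot": TCP orientation; "contact_force": force on the tool from outside, world axes, zero at the start; "moment": the same for the moment, N m; "width": opening from 0.0 (shut) to 1.0 (fully open).
Only numpy, scipy, OpenCV 4.12 (cv2) and the standard library are available. Lean on these libraries where they do the work, as an engineer would, in place of code of your own. Each camera call takes 0.05 s, during which the arm holds its last target.

## Working session

There is one attempt and no reset: what is moved stays moved. The work goes in short steps, Python scripts to look and compute and a tool call to move; the robot and the scene stay as the last step left them, time stands still between calls to the robot, and variables do not carry over. Pictures are saved under pics/ and viewed, and the job is handed in when it is done.

Besides the shell and the picture viewer there is one more tool, called after "Call:" in YAML: its name, and indented under it one key for each argument. servo_tool: Moves the arm, as the interface text tells. Shifts and turns lie within -1 to 1; 1 stands for 0.4 m of shift or 90 degrees of turn. Its arguments: {"type":"object","properties":{"deltas":{"type":"array"},"force":{"type":"number"}},"required":["deltas"]}

```bash
mkdir -p pics; ls; cat > h.py <<'E'
import numpy as np, cv2
from workcell import telemetry, eyes, ticket, robot
def pts(name,d):
    c=eyes.get_calibration(name);K=np.array(c["mtx"]);T=np.array(c["world_from_camera"])
    v,u=np.mgrid[:d.shape[0],:d.shape[1]]
    P=np.stack([(u-K[0,2])/K[0,0]*d,(v-K[1,2])/K[1,1]*d,d],-1)@T[:3,:3].T+T[:3,3]
    P[d<=0]=np.nan
    return P
def shot(name,tag):
    im,d=eyes.read_camera(name); cv2.imwrite(f"pics/{tag}_{name}.png",im[...,::-1]); return im,d,pts(name,d)
E
python3 - <<'E'
from h import *
for n in("scene","top"):
    im,d,P=shot(n,"a"); np.savez(f"{n}_a.npz",im=im,d=d,P=P)
    for q in("lid","tab","case","green_vial_centre","tray_floor"):
        print(n,q,[(np.round(b["bbox"]),round(b["conf"],2)) for b in eyes.boxes_of(q,n)][:3])
s=telemetry.get_obs();print(s)
print(robot.nose_length)
E
```

```text
pics
scene lid [(array([264., 212., 389., 313.]), 0.97)]
scene tab [(array([263., 210., 387., 312.]), 0.56)]
scene case [(array([262., 209., 391., 326.]), 0.69)]
scene green_vial_centre []
scene tray_floor [(array([213., 180., 280., 219.]), 0.92)]
top lid [(array([294., 190., 409., 264.]), 0.7), (array([168., 176., 224., 230.]), 0.5)]
top tab [(array([294., 186., 407., 262.]), 0.9)]
top case [(array([292., 188., 408., 266.]), 0.62)]
top green_vial_centre [(array([292., 187., 408., 264.]), 0.35)]
top tray_floor [(array([169., 178., 223., 229.]), 0.59), (array([292., 187., 410., 264.]), 0.5)]
{'time': 0.6, 'joint_pos': array([-1.37251236,  0.42611303,  0.07389889,  1.60599666, -0.03407522,
        1.11079642, -0.06710984]), 'joint_vel': array([-3.54878147e-04, -4.04776431e-05,  1.65364824e-03, -4.59825737e-04,
        4.75022581e-04,  7.40937287e-04,  1.22983082e-03]), 'joint_efforts': array([ 2.05220954e-05, -9.35100889e+01,  3.66043970e+00, -4.54399610e+01,
       -4.93199809e-02,  1.32754791e-02,  8.82157042e-05]), 'eef_pos': array([0.23006319, 0.63454776, 0.23045954]), 'tcp_rot': array([ 0.57898878,  0.40591772, -0.40595203, -0.57896955]), 'contact_force': array([ 0.16095472,  0.43871936, -0.51084655]), 'moment': array([-0.01013369, -0.0316062 ,  0.00408011]), 'width': 1.0008106835267125}
0.025
```

View pics/a_scene.png

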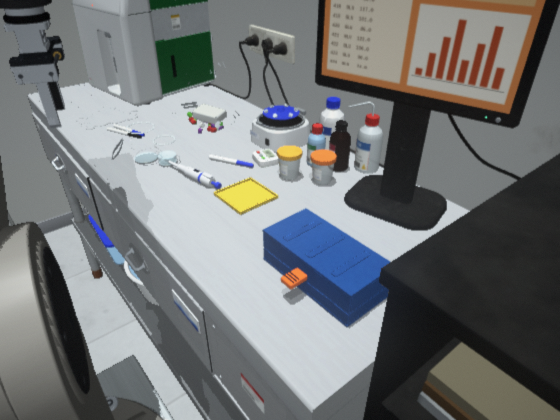

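View pics/a_top.png

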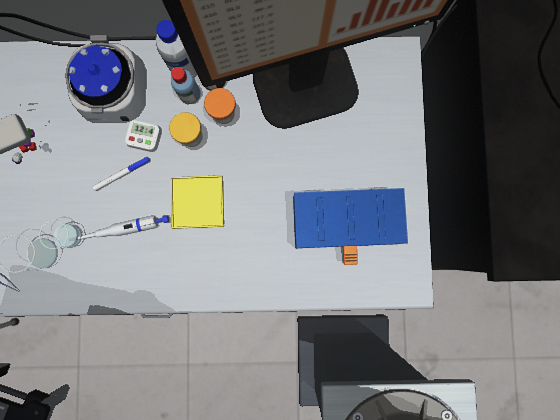

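```bash
python3 - <<'E'
from h import *
from scipy.spatial.transform import Rotation as R
print(R.from_quat([ 0.57898878,  0.40591772, -0.40595203, -0.57896955]).as_matrix().round(3))
for n in("top","scene"):
    z=np.load(f"{n}_a.npz");im,P=z["im"],z["P"]
    hsv=cv2.cvtColor(im,cv2.COLOR_RGB2HSV)
    h,s,v=hsv[...,0],hsv[...,1],hsv[...,2]
    def rep(name,m):
        m=m&np.isfinite(P[...,2]); q=P[m]
        if len(q)<8: print(n,name,len(q));return q
        r=cv2.minAreaRect(q[:,:2].astype(np.float32)*1000)
        print(n,name,len(q),"med",np.median(q,0).round(4),"z",np.percentile(q[:,2],[2,50,98]).round(4),"rect",np.round(r[0],1),np.round(r[1],1),round(r[2],2))
        return q
    zz=P[...,2]
    rep("blue",(h>95)&(h<130)&(s>100)&(v>40)&(abs(zz-.072)<.006))
    rep("orange",(h>4)&(h<18)&(s>130)&(v>80)&(abs(zz)<.1)&(zz>.02))
    rep("yellow",(h>20)&(h<35)&(s>110)&(v>80)&(abs(zz)<.03))
E
```

```text
[[ 0.341 -0.    -0.94 ]
 [ 0.94  -0.     0.341]
 [-0.    -1.     0.   ]]
top blue 6137 med [0.4905 0.1034 0.0734] z [0.0703 0.0734 0.0765] rect [627.7 329.1] [770.6 208.7] 58.87
top orange 953 med [0.7214 0.3541 0.0717] z [0.0443 0.0717 0.0751] rect [580.5 231.2] [457.5  60.7] 41.34
top yellow 2638 med [0.5357 0.4193 0.0044] z [0.001  0.0044 0.0112] rect [585.3 420.7] [209.4 112.1] 1.44
scene blue 5372 med [0.484  0.0867 0.0736] z [0.0677 0.0736 0.0759] rect [658.8 290.8] [746.7 260.9] 53.37
scene orange 650 med [0.6986 0.3277 0.0544] z [0.0411 0.0544 0.0736] rect [656.4 437.8] [827.8 289.3] 72.12
scene yellow 1269 med [0.5359 0.4172 0.0047] z [0.0023 0.0047 0.0111] rect [591.8 550.1] [322.3 597. ] 17.31
```

The scene camera shows the blue case with its orange tab at about (293,279) and the yellow tray at (246,195). In the top view the lid spans (294–408, 188–248), the tab is at (349,256) and the tray at (197,203). The monitor overhangs behind the case.

```bash
python3 - <<'E'
from h import *
for n,B in(("top",(285,180,415,270)),("scene",(255,200,400,330))):
    z=np.load(f"{n}_a.npz");im,P=z["im"],z["P"]
    hsv=cv2.cvtColor(im,cv2.COLOR_RGB2HSV)
    h,s,v=[hsv[...,i] for i in range(3)];zz=P[...,2]
    R=np.zeros(h.shape,bool);R[B[1]:B[3],B[0]:B[2]]=1
    Y=np.zeros(h.shape,bool)
    Y[(slice(170,235) if n=="top" else slice(175,220)),(slice(165,230) if n=="top" else slice(205,285))]=1
    def rep(name,m):
        m=m&np.isfinite(zz); q=P[m]
        if len(q)<8: print(n,name,len(q));return q
        r=cv2.minAreaRect(q[:,:2].astype(np.float32)*1000)
        print(n,name,len(q),"med",np.median(q,0).round(4),"z",np.percentile(q[:,2],[2,50,98]).round(4),"rect",np.round(r[0],1),np.round(r[1],1),round(r[2],2))
    rep("blue",R&(h>95)&(h<130)&(s>100)&(abs(zz-.072)<.008))
    rep("orange",R&(h>3)&(h<18)&(s>130)&(v>80)&(zz>.025))
    rep("yellow",Y&(h>20)&(h<35)&(s>110)&(abs(zz)<.03))
    # monitor
    m=(P[...,0]>.55)&(P[...,0]<1)&(P[...,1]>-.2)&(P[...,1]<.35)&(zz>.03); q=P[m]
    for zl in np.arange(.03,.7,.06):
        k=q[(q[:,2]>=zl)&(q[:,2]<zl+.06)]
        if len(k):print("obst z%.2f"%zl,len(k),k.min(0).round(3),k.max(0).round(3))
E
```

```text
top blue 6119 med [0.4903 0.1031 0.0734] z [0.0703 0.0734 0.0766] rect [491.  102.2] [110.  220.3] 1.46
top orange 206 med [0.4208 0.1014 0.0469] z [0.042  0.0469 0.05  ] rect [416.8 101.4] [36.7 27.2] 0.55
top yellow 2636 med [0.5356 0.4193 0.0044] z [0.001  0.0044 0.0112] rect [535.7 419.2] [109.9 112.1] 1.18
obst z0.03 2729 [ 0.55  -0.117  0.03 ] [0.921 0.35  0.09 ]
obst z0.09 2889 [ 0.55  -0.117  0.09 ] [0.921 0.219 0.15 ]
obst z0.15 2191 [ 0.55  -0.106  0.15 ] [0.894 0.212 0.21 ]
obst z0.21 12257 [ 0.55 -0.2   0.21] [0.854 0.35  0.27 ]
obst z0.27 4421 [ 0.688 -0.027  0.27 ] [0.799 0.35  0.33 ]
obst z0.33 4507 [0.687 0.014 0.33 ] [0.783 0.35  0.39 ]
obst z0.39 3401 [0.687 0.142 0.39 ] [0.748 0.35  0.45 ]
obst z0.45 938 [0.687 0.264 0.45 ] [0.712 0.35  0.49 ]
scene blue 5445 med [0.4825 0.0853 0.0736] z [0.066  0.0736 0.0758] rect [490.9 100.6] [112.7 221.3] 1.48
scene orange 320 med [0.4157 0.0954 0.0472] z [0.0409 0.0472 0.0494] rect [417.9 104.9] [40.  42.7] 1.27
scene yellow 1260 med [0.5355 0.4172 0.0047] z [0.0023 0.0047 0.0109] rect [535.1 422.4] [111.1 125.1] 0.92
obst z0.03 3702 [ 0.699 -0.006  0.03 ] [0.926 0.35  0.09 ]
obst z0.09 4300 [ 0.77  -0.047  0.09 ] [0.927 0.35  0.15 ]
obst z0.15 4237 [ 0.769 -0.071  0.15 ] [0.926 0.35  0.21 ]
obst z0.21 7807 [ 0.55 -0.2   0.21] [0.925 0.35  0.27 ]
obst z0.27 7912 [ 0.686 -0.044  0.27 ] [0.925 0.35  0.33 ]
obst z0.33 8566 [ 0.686 -0.029  0.33 ] [0.925 0.35  0.39 ]
obst z0.39 7690 [ 0.686 -0.029  0.39 ] [0.923 0.35  0.45 ]
obst z0.45 98 [ 0.781 -0.029  0.45 ] [0.803 0.021 0.454]
```

Call:
servo_tool:
  deltas:
    - [0.1,-0.12,0,0,0,0.05,0]
    - [0.2,-0.24,0,0,0,0.1,0]
    - [0.3,-0.36,0,0,0,0.15,0]
    - [0.4,-0.48,0,0,0,0.2,0]
    - [0.48,-0.6,0,0,0,0.237,0]
    - [0.53,-0.7,0,0,0,0.237,0]
    - [0.57,-0.8,0,0,0,0.237,0]
    - [0.6,-0.9,0,0,0,0.237,0]
    - [0.59,-1.0,0,0,0,0.237,0]
    - [0.59,-1.0,0,0,0,0.237,0]

```text
time: 1.6
eef_pos: [0.4669, 0.23, 0.2307]
tcp_rot: [-0.495, -0.505, 0.505, 0.495]
contact_force: [-0.2, 0.9, 0.6]
width: 1.001
```

Call:
servo_tool:
  deltas:
    - [-0.04,-0.1,0,0,0,0,0.2]
    - [-0.08,-0.2,0,0,0,0,0.4]
    - [-0.11,-0.3,-0.05,0,0,0,0.4]
    - [-0.1275,-0.3225,-0.15,0,0,0,0.4]
    - [-0.1275,-0.3225,-0.25,0,0,0,0.4]
    - [-0.1275,-0.3225,-0.3,0,0,0,0.4]
    - [-0.1275,-0.3225,-0.3,0,0,0,0.4]

```text
time: 2.3
eef_pos: [0.4145, 0.1004, 0.1088]
tcp_rot: [-0.495, -0.504, 0.506, 0.495]
contact_force: [-0.1, 0.1, 0.9]
width: 0.6
```

```bash
python3 - <<'E'
from h import *
s=telemetry.get_obs();print(s["eef_pos"],s["joint_pos"].round(2),s["time"])
shot("scene","b");
im=cv2.imread("pics/b_scene.png")[180:340,230:430];cv2.imwrite("pics/b_crop.png",cv2.resize(im,None,fx=3.5,fy=3.5))
E
```

```text
[0.41452145 0.10035721 0.10881276] [-0.62  0.19  0.26  2.27 -0.08  0.69  1.28] 2.3
```

View pics/b_crop.png

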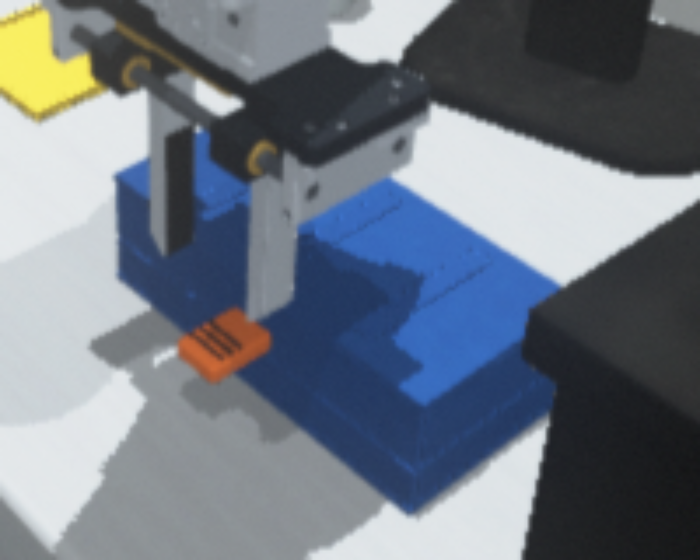

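The open fingers hang above and on either side of the orange tab (crop (225,345)). I'm going down and pinching it.

Call:
servo_tool:
  deltas:
    - [0,0,-0.05,0,0,0,0.4]
    - [0,0,-0.1,0,0,0,0.4]
    - [0,0,-0.14,0,0,0,0.4]
    - [0,0,-0.14,0,0,0,0.5]
    - [0,0,-0.14,0,0,0,0.6]
    - [0,0,-0.14,0,0,0,0.8]
    - [0,0,-0.14,0,0,0,1]
    - [0,0,-0.14,0,0,0,1]
  force: 12

```text
time: 3.15
eef_pos: [0.4162, 0.0995, 0.0553]
tcp_rot: [-0.496, -0.504, 0.505, 0.495]
contact_force: [1.0, -13.6, 9.8]
width: 0.293
```

Call:
servo_tool:
  deltas:
    - [0.004,-0.002,0.032,0,0,0,1]
    - [0.0115,-0.002,0.064,0,0,0,1]
    - [0.022,-0.0015,0.095,0,0,0,1]
    - [0.0355,-0.001,0.1245,0,0,0,1]
    - [0.052,-0.001,0.153,0,0,0,1]
    - [0.071,0,0.179,0,0,0,1]
    - [0.0925,0,0.203,0,0,0,1]
    - [0.1165,0.001,0.226,0,0,0,1]
    - [0.1165,0.001,0.226,0,0,0,1]

```text
time: 4.05
eef_pos: [0.4641, 0.1004, 0.1471]
tcp_rot: [-0.496, -0.505, 0.505, 0.495]
contact_force: [-3.9, 5.7, 5.5]
width: 0.295
```

```bash
python3 - <<'E'
from h import *
shot("scene","c");
im=cv2.imread("pics/c_scene.png")[150:340,220:430];cv2.imwrite("pics/c_crop.png",cv2.resize(im,None,fx=3,fy=3))
E
```

```text
(no output)
```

View pics/c_crop.png

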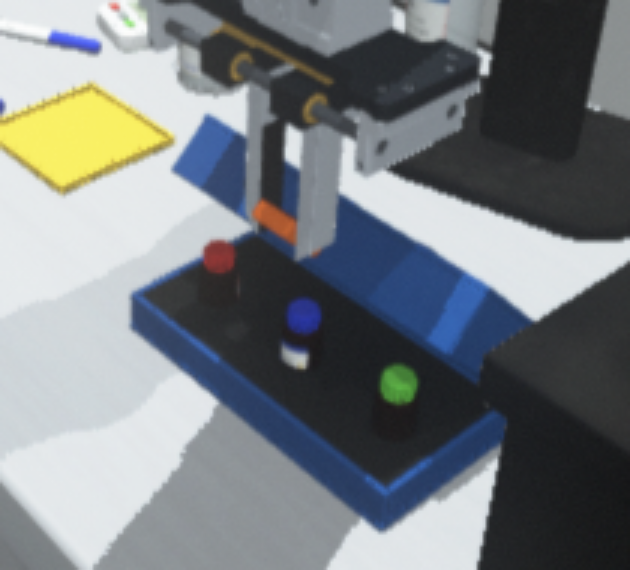

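The lid is half open with the tab still between the fingers. The vials stand in order: red at left (218,255), blue in the middle (303,315), green at right (398,385), next to the dark cabinet. Continuing the arc.

Call:
servo_tool:
  deltas:
    - [0.026,0,0.018,0,0,0,1]
    - [0.053,0.001,0.035,0,0,0,1]
    - [0.082,0.002,0.049,0,0,0,1]
    - [0.113,0.002,0.06,0,0,0,1]
    - [0.144,0.003,0.068,0,0,0,1]
    - [0.177,0.004,0.073,0,0,0,1]
    - [0.209,0.005,0.074,0,0,0,1]
    - [0.242,0.006,0.072,0,0,0,1]
    - [0.242,0.006,0.072,0,0,0,1]

```text
time: 5.0
eef_pos: [0.5626, 0.1028, 0.1754]
tcp_rot: [0.496, 0.505, -0.504, -0.494]
contact_force: [2.2, 5.1, 8.5]
width: 0.3
```

```bash
python3 - <<'E'
from h import *
shot("scene","d");
im=cv2.imread("pics/d_scene.png")[110:340,220:430];cv2.imwrite("pics/d_crop.png",cv2.resize(im,None,fx=2.5,fy=2.5))
E
```

```text
(no output)
```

View pics/d_crop.png

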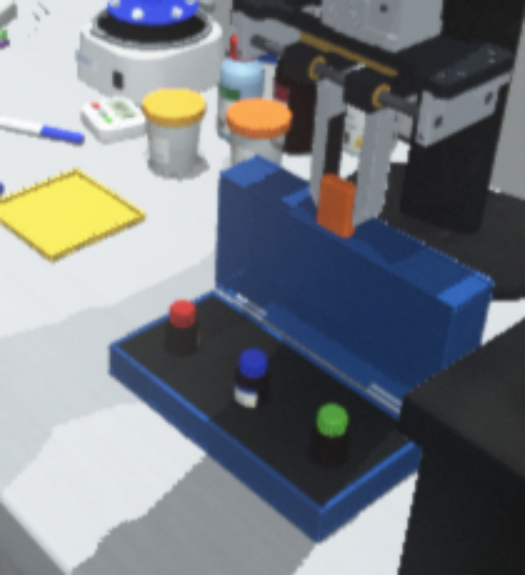

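The lid stands just past vertical, so it is beyond the tipping point. I'll release it.

Call:
servo_tool:
  deltas:
    - [0,0,0,0,0,0,0.6]
    - [0,0,0,0,0,0,0.5]
    - [0,0,0,0,0,0,0.4]
    - [0,0,0.03,0,0,0,0.4]
    - [-0.05,0,0.1,0,0,0,0.4]
    - [-0.13,0,0.15,0,0,0,0.4]
    - [-0.2,0,0.15,0,0,0,0.4]
    - [-0.2,0,0.15,0,0,0,0.4]

```text
time: 5.85
eef_pos: [0.4797, 0.1026, 0.2369]
tcp_rot: [0.496, 0.505, -0.504, -0.495]
contact_force: [-0.4, -0.1, -0.5]
width: 0.601
```

```bash
python3 - <<'E'
from h import *
im,d,P=shot("scene","e");np.savez("e.npz",im=im,P=P)
B=eyes.boxes_of("green_vial_centre","scene");print(B)
im2,d2,P2=shot("top","e")
print(telemetry.get_obs()["time"])
def vial(n,im,P,box):
    hsv=cv2.cvtColor(im,cv2.COLOR_RGB2HSV);h,s,v=[hsv[...,i] for i in range(3)];z=P[...,2]
    R=(P[...,0]>.4)&(P[...,0]<.56)&(P[...,1]>-.03)&(P[...,1]<.22)&(z>.05)&(z<.075)
    for c,lo,hi in(("green",40,80),("red",0,8),("blue",100,130)):
        m=R&(s>110)&(v>50)&(h>=lo)&(h<=hi);q=P[m]
        if len(q)>4:
            t=q[q[:,2]>.061];r=(t[:,:2].min(0)+t[:,:2].max(0))/2 if len(t) else None
            print(n,c,len(q),q.mean(0).round(4),np.percentile(q[:,2],[5,95]).round(4),"top mid",r,len(t), "px",np.argwhere(m).mean(0)[::-1])
vial("scene",im,P,0);vial("top",im2,P2,0)
# lid + cabinet
for n,im,P in(("scene",im,P),("top",im2,P2)):
    z=P[...,2];hsv=cv2.cvtColor(im,cv2.COLOR_RGB2HSV)
    m=(hsv[...,0]>95)&(hsv[...,0]<130)&(hsv[...,1]>100)&(P[...,0]>.5)&(P[...,0]<.72)&(P[...,1]>-.05)&(P[...,1]<.23)&(z>.04)&(z<.2)
    print(n,"lid",P[m].min(0).round(3),P[m].max(0).round(3))
    m=(P[...,1]<-.01)&(P[...,1]>-.35)&(P[...,0]>.2)&(P[...,0]<.9)&(z>.08);q=P[m]
    if len(q):
        print("right obst",np.percentile(q,[1,50,99],axis=0).round(3).tolist())
im=cv2.imread("pics/e_scene.png")[110:340,200:430];cv2.imwrite("pics/e_crop.png",cv2.resize(im,None,fx=2.4,fy=2.4))
E
```

```text
[{'bbox': [345.6, 269.5, 358.4, 300.1], 'conf': 0.59}]
6.0
scene green 131 [0.4801 0.0233 0.0614] [0.0533 0.0657] top mid [0.4819551  0.02551269] 84 px [352.47328244 278.03053435]
scene red 85 [0.4762 0.1724 0.0615] [0.0537 0.066 ] top mid [0.47819932 0.17465554] 54 px [292.49411765 235.38823529]
scene blue 130 [0.4884 0.1115 0.0606] [0.052  0.0658] top mid [0.5152634  0.15030716] 74 px [319.71538462 250.2       ]
top red 62 [0.4783 0.1784 0.0642] [0.0612 0.0675] top mid [0.47865134 0.17776715] 59 px [311.69354839 224.64516129]
top blue 8 [0.5562 0.2118 0.0581] [0.0524 0.0639] top mid [0.55793469 0.21117272] 3 px [294.125 186.75 ]
scene lid [ 0.549 -0.008  0.04 ] [0.633 0.214 0.132]
right obst [[0.372, -0.284, 0.092], [0.444, -0.166, 0.231], [0.799, -0.013, 0.433]]
top lid [0.548 0.07  0.04 ] [0.629 0.215 0.134]
right obst [[0.634, -0.231, 0.086], [0.765, -0.142, 0.23], [0.886, -0.022, 0.273]]
```

View pics/e_crop.png

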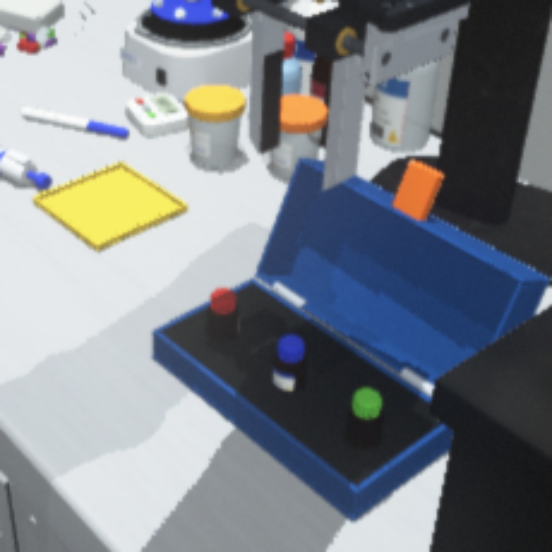

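View pics/e_top.png

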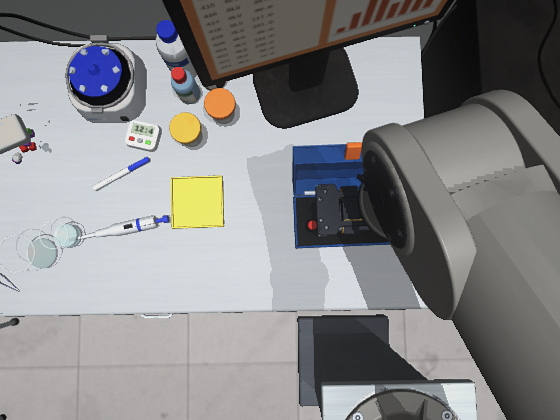

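The lid now leans back on its stop (rear edge at x≈0.63, z≈0.13), and the green vial is at about (366,403) in the crop. The cabinet on the right is close, so I'll check its geometry before reaching in.

```bash
python3 - <<'E'
from h import *
z=np.load("top_a.npz");P=z["P"];d=z["d"]
for r in (100,150,190,220,250,270,290):
    print(r,[(c,*P[r,c].round(3)) for c in(425,432,438,445,460,480,495,520)])
z=np.load("scene_a.npz");P=z["P"]
for r,c in((270,395),(280,400),(260,440),(240,500),(300,460)): print(r,c,P[r,c].round(3))
for n in("top","scene"):
    P=np.load(f"{n}_a.npz")["P"]
    m=(P[...,1]<0)&(P[...,1]>-.6)&(P[...,0]>.25)&(P[...,0]<1.)&(P[...,2]>.02); q=P[m]
    H=np.round(q[:,2],2); 
    for zz in (.1,.2,.22,.24,.26,.28,.3,.35,.4):
        k=q[abs(q[:,2]-zz)<.01]
        if len(k)>5: print(n,zz,len(k),k.min(0).round(3),k.max(0).round(3))
E
```

```text
100 [(425, np.float64(0.777), np.float64(-0.105), np.float64(-0.061)), (432, np.float64(0.76), np.float64(-0.104), np.float64(-0.014)), (438, np.float64(0.747), np.float64(-0.104), np.float64(0.02)), (445, np.float64(0.732), np.float64(-0.104), np.float64(0.06)), (460, np.float64(0.707), np.float64(-0.104), np.float64(0.129)), (480, np.float64(0.671), np.float64(-0.095), np.float64(0.226)), (495, np.float64(0.669), np.float64(-0.117), np.float64(0.232)), (520, np.float64(nan), np.float64(nan), np.float64(nan))]
150 [(425, np.float64(0.642), np.float64(-0.077), np.float64(0.001)), (432, np.float64(0.649), np.float64(-0.105), np.float64(-0.032)), (438, np.float64(0.64), np.float64(-0.104), np.float64(0.005)), (445, np.float64(0.631), np.float64(-0.105), np.float64(0.043)), (460, np.float64(0.613), np.float64(-0.104), np.float64(0.116)), (480, np.float64(0.59), np.float64(-0.097), np.float64(0.212)), (495, np.float64(0.585), np.float64(-0.114), np.float64(0.228)), (520, np.float64(0.585), np.float64(-0.155), np.float64(0.229))]
190 [(425, np.float64(0.554), np.float64(-0.074), np.float6
[... 2980 characters left out ...]
-0.025  0.259] [ 0.797 -0.001  0.27 ]
top 0.28 88 [ 0.788 -0.027  0.27 ] [ 0.799 -0.     0.29 ]
top 0.3 96 [ 0.787 -0.026  0.29 ] [ 0.798 -0.     0.31 ]
scene 0.1 499 [ 0.384 -0.124  0.09 ] [ 0.922 -0.     0.11 ]
scene 0.2 605 [ 0.373 -0.296  0.19 ] [ 0.924 -0.     0.21 ]
scene 0.22 6351 [ 0.371 -0.296  0.21 ] [ 0.924 -0.     0.23 ]
scene 0.24 18696 [ 0.372 -0.289  0.23 ] [ 0.924 -0.     0.25 ]
scene 0.26 463 [ 0.785 -0.05   0.25 ] [ 0.925 -0.     0.27 ]
scene 0.28 506 [ 0.787 -0.044  0.27 ] [ 0.925 -0.     0.29 ]
scene 0.3 487 [ 0.785 -0.036  0.29 ] [ 0.924 -0.     0.31 ]
scene 0.35 415 [ 0.786 -0.029  0.34 ] [ 0.924 -0.     0.36 ]
scene 0.4 336 [ 0.785 -0.029  0.39 ] [ 0.814 -0.     0.41 ]
```

View pics/e_scene.png

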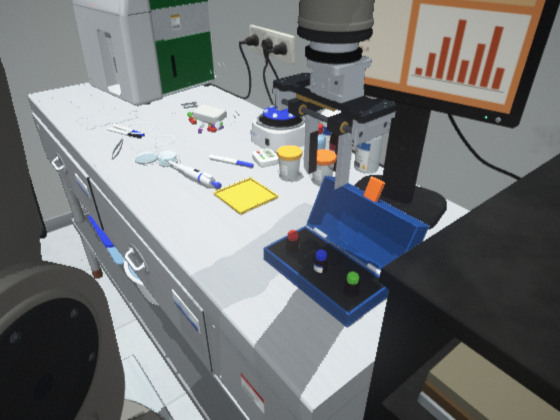

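```bash
python3 - <<'E'
from h import *
s=telemetry.get_obs();print(s["joint_pos"].round(3), [x for x in dir(robot) if x[0]!='_'])
P=np.load("e.npz")["P"]; Pt=None
# arm points in scene view: lowest z for y<0.0 that differ from initial
P0=np.load("scene_a.npz")["P"]
m=(np.abs(P-P0).max(-1)>.03)&(P[...,0]>.2)&(P[...,0]<.75)&(P[...,2]>.15)
q=P[m]
for y0 in np.arange(-.3,.3,.05):
    k=q[(q[:,1]>=y0)&(q[:,1]<y0+.05)]
    if len(k): print(round(y0,2),len(k),k.min(0).round(3),k.max(0).round(3))
E
```

```text
[-0.614  0.116  0.297  2.013 -0.038  1.015  1.29 ] ['PlanningError', 'nose_length']
-0.0 1725 [0.445 0.012 0.311] [0.515 0.05  0.354]
0.05 6927 [0.43 0.05 0.15] [0.62  0.1   0.474]
0.1 2470 [0.431 0.1   0.15 ] [0.618 0.15  0.471]
0.15 847 [0.442 0.15  0.31 ] [0.512 0.191 0.354]
```

The wrist stays above and left of the cabinet, whose side is at y≈-0.10 and top at z≈0.23. The body will reach y≈-0.06, so it clears. The green cap is measured at (0.482, 0.0265) and the hole layout gives (0.483, 0.027), so the two agree.

Call:
servo_tool:
  deltas:
    - [0.003,-0.07,0,0,0,0,0.4]
    - [0.006,-0.14,0,0,0,0,0.4]
    - [0.006,-0.19,-0.06,0,0,0,0.4]
    - [0.006,-0.19,-0.14,0,0,0,0.4]
    - [0.006,-0.19,-0.22,0,0,0,0.4]
    - [0.006,-0.19,-0.28,0,0,0,0.4]
    - [0.006,-0.19,-0.3,0,0,0,0.4]
    - [0.006,-0.19,-0.3,0,0,0,0.4]

```text
time: 6.8
eef_pos: [0.4849, 0.0265, 0.1154]
tcp_rot: [-0.496, -0.504, 0.505, 0.495]
contact_force: [-0.8, -0.1, -0.6]
width: 0.6
```

```bash
python3 - <<'E'
from h import *
shot("scene","f");
im=cv2.imread("pics/f_scene.png")[150:340,220:430];cv2.imwrite("pics/f_crop.png",cv2.resize(im,None,fx=3,fy=3))
E
```

```text
(no output)
```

View pics/f_crop.png

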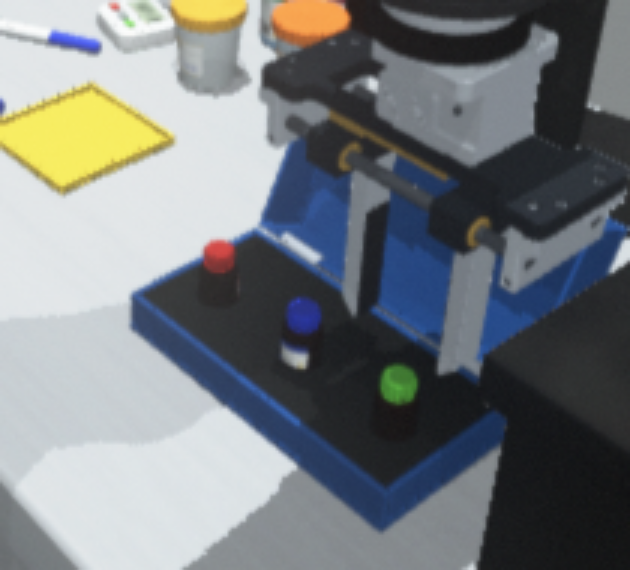

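Call:
servo_tool:
  deltas:
    - [-0.006,0,-0.05,0,0,0,0.4]
    - [-0.006,0,-0.1,0,0,0,0.4]
    - [-0.006,0,-0.142,0,0,0,0.4]
    - [-0.006,0,-0.142,0,0,0,0.5]
    - [-0.006,0,-0.142,0,0,0,0.6]
    - [-0.006,0,-0.142,0,0,0,0.7]
    - [-0.006,0,-0.142,0,0,0,0.85]
    - [-0.006,0,-0.142,0,0,0,1]
    - [-0.006,0,-0.142,0,0,0,1]
  force: 12

```text
time: 7.75
eef_pos: [0.4837, 0.0268, 0.0605]
tcp_rot: [0.497, 0.505, -0.504, -0.494]
contact_force: [0.1, 0.4, 10.6]
width: 0.265
```

Call:
servo_tool:
  deltas:
    - [0,0,0.03,0,0,0,1]
    - [0,0,0.08,0,0,0,1]
    - [0,0,0.14,0,0,0,1]
    - [0,0,0.2,0,0,0,1]
    - [0,0,0.26,0,0,0,1]
    - [0,0,0.28,0,0,0,1]
    - [0,0,0.28,0,0,0,1]

```text
time: 8.45
eef_pos: [0.4842, 0.0269, 0.1738]
tcp_rot: [0.497, 0.506, -0.503, -0.494]
contact_force: [-0.2, -1.1, -0.3]
width: 0.259
```

```bash
python3 - <<'E'
from h import *
shot("scene","g");
im=cv2.imread("pics/g_scene.png")[100:340,200:430];cv2.imwrite("pics/g_crop.png",cv2.resize(im,None,fx=2.4,fy=2.4))
E
```

```text
(no output)
```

View pics/g_crop.png

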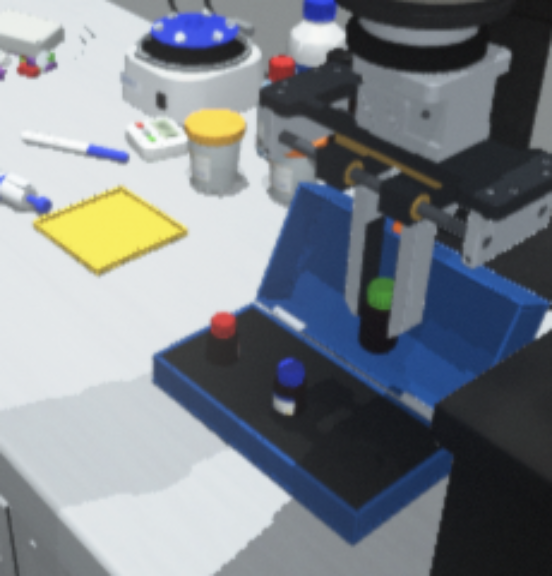

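The green vial hangs upright in the fingers at about (382,310). Red and blue are still seated and the lid is open. Moving to the tray.

Call:
servo_tool:
  deltas:
    - [0.01,0.07,0,0,0,0,1]
    - [0.03,0.17,0,0,0,0,1]
    - [0.045,0.28,0,0,0,0,1]
    - [0.06,0.4,0,0,0,0,1]
    - [0.075,0.52,0,0,0,0,1]
    - [0.09,0.64,0,0,0,0,1]
    - [0.105,0.76,0,0,0,0,1]
    - [0.12,0.88,0,0,0,0,1]
    - [0.129,0.95,0,0,0,0,1]
    - [0.129,0.98,0,0,0,0,1]

```text
time: 9.5
eef_pos: [0.5341, 0.4218, 0.1703]
tcp_rot: [0.496, 0.506, -0.505, -0.493]
contact_force: [-0.4, -0.5, -0.5]
width: 0.261
```

```bash
python3 - <<'E'
from h import *
im,d,P=shot("scene","i");
s=telemetry.get_obs();e=s["eef_pos"];print(e,s["joint_vel"].round(2))
hsv=cv2.cvtColor(im,cv2.COLOR_RGB2HSV)
m=(hsv[...,0]>40)&(hsv[...,0]<80)&(hsv[...,1]>110)&(np.linalg.norm(P-e,axis=-1)<.06)
q=P[m];print(len(q),q.mean(0),np.percentile(q[:,2],[5,95]))
im=cv2.imread("pics/i_scene.png")[60:280,150:400];cv2.imwrite("pics/i_crop.png",cv2.resize(im,None,fx=2.4,fy=2.4))
E
```

```text
[0.53385325 0.42205397 0.17044978] [ 0.02 -0.04  0.01  0.05  0.01 -0.01  0.03]
27 [0.52699401 0.41994468 0.17110196] [0.16461936 0.17528246]
```

View pics/i_crop.png

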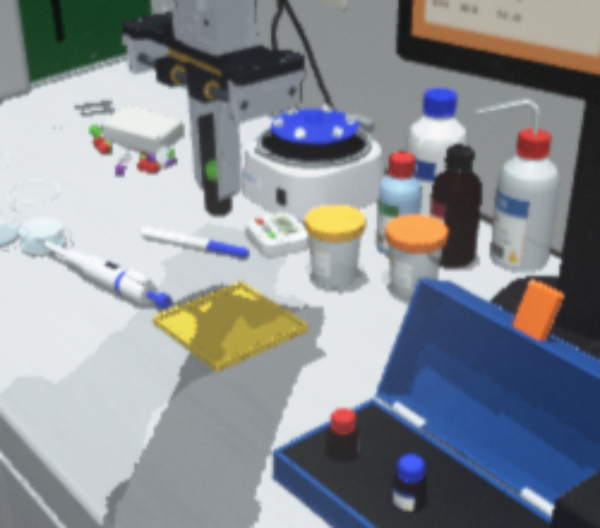

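The vial is held over the tray centre, and its cap top at z≈0.175 means no slip. I'll lower it, then creep to contact.

Call:
servo_tool:
  deltas:
    - [0.003,-0.006,-0.05,0,0,0,1]
    - [0.003,-0.006,-0.11,0,0,0,1]
    - [0.003,-0.006,-0.17,0,0,0,1]
    - [0.003,-0.006,-0.22,0,0,0,1]
    - [0.003,-0.006,-0.26,0,0,0,1]
    - [0.003,-0.006,-0.285,0,0,0,1]
    - [0.003,-0.006,-0.295,0,0,0,1]
    - [0.003,-0.006,-0.295,0,0,0,1]
    - [0.003,-0.006,-0.295,0,0,0,1]

```text
time: 10.45
eef_pos: [0.5355, 0.4198, 0.0532]
tcp_rot: [0.496, 0.506, -0.505, -0.493]
contact_force: [-0.1, -0.6, 0.4]
width: 0.26
```

Call:
servo_tool:
  deltas:
    - [0,0,-0.005,0,0,0,1]
    - [0,0,-0.01,0,0,0,1]
    - [0,0,-0.014,0,0,0,1]
    - [0,0,-0.014,0,0,0,1]
    - [0,0,-0.014,0,0,0,1]

```text
time: 10.95
eef_pos: [0.5354, 0.4199, 0.0476]
tcp_rot: [0.496, 0.506, -0.505, -0.493]
contact_force: [0.5, 1.0, 0.1]
width: 0.263
```

Call:
servo_tool:
  deltas:
    - [0,0,-0.002,0,0,0,1]
    - [0,0,-0.004,0,0,0,1]
    - [0,0,-0.004,0,0,0,1]

```text
time: 11.25
eef_pos: [0.5359, 0.4199, 0.0471]
tcp_rot: [0.496, 0.506, -0.504, -0.494]
contact_force: [-2.8, -2.5, 15.4]
width: 0.264
```

Contact: z stopped at 0.047 with 15 N upward. I'll ease off, open slowly and retreat upward.

Call:
servo_tool:
  deltas:
    - [0,0,0.0,0,0,0,1]
    - [0,0,0.0,0,0,0,0.72]
    - [0,0,0.0,0,0,0,0.68]
    - [0,0,0.0,0,0,0,0.6]
    - [0,0,0.0,0,0,0,0.5]
    - [0,0,0.0,0,0,0,0.4]
    - [0,0,0.03,0,0,0,0.4]
    - [0,0,0.1,0,0,0,0.4]
    - [0,0,0.2,0,0,0,0.4]
    - [0,0,0.3,0,0,0,0.4]

```text
time: 12.25
eef_pos: [0.5357, 0.4196, 0.1691]
tcp_rot: [0.496, 0.506, -0.504, -0.494]
contact_force: [0.3, 0.1, -0.5]
width: 0.597
```

Call:
servo_tool:
  deltas:
    - [-0.05,0.05,0.05,0,0,0,0.4]
    - [-0.15,0.12,0.1,0,0,0,0.4]
    - [-0.2,0.22,0.12,0,0,0,0.4]
    - [-0.25,0.34,0.12,0,0,0,0.4]
    - [-0.3,0.44,0.12,0,0,0,0.4]
    - [-0.3,0.44,0.12,0,0,0,0.4]
    - [-0.3,0.44,0.12,0,0,0,0.4]

```text
time: 12.95
eef_pos: [0.4147, 0.5965, 0.2175]
tcp_rot: [0.495, 0.507, -0.505, -0.493]
contact_force: [-0.2, -0.8, 0.2]
width: 0.598
```

```bash
python3 - <<'E'
from h import *
for n in("scene","top"):
    im,d,P=shot(n,"j")
    hsv=cv2.cvtColor(im,cv2.COLOR_RGB2HSV);z=P[...,2]
    m=(hsv[...,0]>40)&(hsv[...,0]<80)&(hsv[...,1]>110)&(abs(P[...,0]-.535)<.06)&(abs(P[...,1]-.42)<.06)&(z>.005)
    q=P[m];print(n,len(q),q.mean(0).round(4) if len(q) else 0,np.percentile(q[:,2],[5,95]) if len(q) else 0)
s=telemetry.get_obs();print(s["time"],s["eef_pos"],s["contact_force"])
im=cv2.imread("pics/j_scene.png")[60:340,150:420];cv2.imwrite("pics/j_crop.png",cv2.resize(im,None,fx=2.1,fy=2.1))
E
```

```text
scene 48 [0.5322 0.4152 0.049 ] [0.04145728 0.05339636]
top 74 [0.5338 0.42   0.0509] [0.04565824 0.05391339]
13.05 [0.41664955 0.59459919 0.21771574] [ 0.51096272 -0.67100298  0.6286542 ]
```

View pics/j_crop.png

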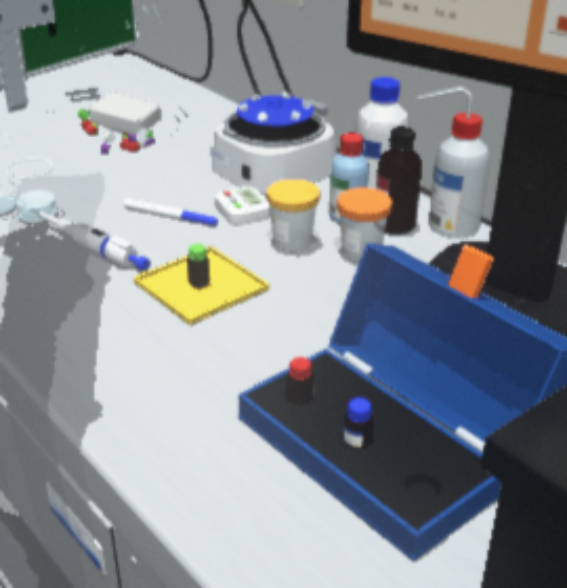

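View pics/j_top.png

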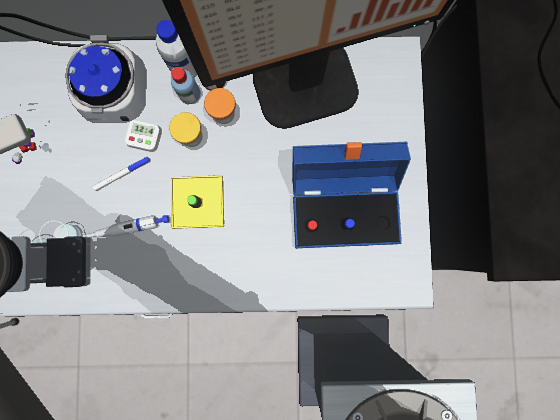

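The green vial stands upright in the tray, at (193,201) in the top view with its cap top at z≈0.053. The red and blue vials are in their holes at (312,225) and (349,223). The lid is open and the gripper is clear, so I'm handing in.

```bash
python3 -c "
from h import *
print(ticket.close_job())"
```

```text
the job is handed in; nothing more can be done
None
```

The job is done and handed in at about 13 s of the 48 s allowed. I swung the lid past vertical by its tab and let it fall back onto its stop. Then I lifted the green-capped vial out of its hole and stood it in the yellow tray.

The last pictures from both cameras, taken just before handing in, showed:
- **Lid:** it is leaning back, fully open.
- **Green vial:** it stands upright near the middle of the tray. Its cap top is at about 53 mm, against 51 mm expected, which is within camera error.
- **Red and blue vials:** both are still in their holes.
- **Gripper:** it is open and well clear of everything.

The largest force I saw was about 15 N, when I set the vial down. None of the checks failed or disagreed.

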